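# Prop the filter-basket bin's lid open on its stay

### The job

Prop the lid of the steel filter-basket bin half open for the shift: swing the lid up and right back so that it stays leaning there, flip the folded stay inside the bin up and over to its stop, then bring the lid forward again and ease it down until it rests on the stay's rubber end. Never let the lid drop, and leave the things standing beside the bin where they are.

Things in the scene. Friction and masses are not known exactly. Their poses are not given: they have to be found in the camera images.
- bin: Open-topped steel bin, 130 mm deep (its x) x 200 mm wide (its y) x 100 mm high, walls 4 mm, fixed to the counter; two filter baskets lie on its floor, their tops about 36 mm above the counter. Origin: centre of its underside; x points away from the front (from the lid's tab to the lid's hinge), y to its left, z up.
- bin_hinge (a point): Middle of the lid's hinge axis on the bin's far rim: 65 mm along the bin's x from its origin, 101 mm above the counter. The hinge axis runs along the bin's y.
- lid (a joint): Angle of the lid: 0 closed and level, grows as it opens, pi/2 upright, 1.78 leaning back against its stop, where it stays by its own weight. Below pi/2 it falls shut when let go. Propped on the raised stay it reads about 1.09. Flat steel plate 206 mm wide, 139 mm from hinge to front edge, 6 mm thick, about 0.3 kg (varies).
- lid_tab (a point): Middle of the free part of the lid's pull tab: a flat dark steel tongue, 30 mm wide (bin's y), 8 mm thick, that sticks out 50 mm beyond the middle of the lid's front edge. This point lies 165 mm from the hinge axis (26 mm beyond the lid's edge, 24 mm short of the tab's end), in the middle of its width and thickness, and swings with the lid. With the lid back, a wall shelf hangs above and beyond it: a hand that leans some 30 degrees towards the robot clears it.
- stay (a joint): Angle of the stay: 0 folded level across the bin's mouth, pointing to the bin's left; grows as its free end rises; pi/2 upright, 1.71 at its stop, leaning slightly to the bin's right. Stiff hinge (about 0.5 N at the free end): it stays where it is left.
- stay_pivot (a point): Pivot of the stay, inside the bin near its right wall: 8 mm beyond the bin's origin (towards the hinge), 65 mm to the right of it, 80 mm above the counter. The pivot axis runs along the bin's x.
- stay_end (a point): Free end of the stay, a flat dark steel bar 12 mm wide (bin's x) and 8 mm thick, 120 mm from pivot to end; the last 16 mm is a rubber roll 16 mm thick. Folded, the bar lies 21 mm below the closed lid, with the bin's space free below and on both sides of it (about 60 mm to the front wall, 45 mm to the far wall, 41 mm from its end to the left wall).
- pitcher_small: Bystander: small steel milk pitcher, 71x85x92 mm, standing to the left of the bin. Origin: centre of its underside.
- cup: Bystander: small red mug, 58x85x51 mm, standing to the right of the bin. Origin: centre of its underside.
- shot_glass: Bystander: small shot glass, 48 mm across, 59 mm high, standing to the front left of the bin. Origin: centre of its underside.

How it is judged:
By the outcome, as a careful person would: the job done as asked, in the order asked, and still so for the second after the job is handed in, with the robot touching nothing.
It also fails if it takes over 64 s, if anything falls off the work surface, if the arm or the gripper's body presses on something with over 40 N, if the wrist force passes 120 N, or if a joint passes its speed limit or range.

### The arm

A 7-joint arm with a two-finger parallel gripper is mounted at the origin on a cart in front of the work surface, level with it; the furniture and walls round the work are solid. World frame = base frame: x ahead of the robot, y to its left, z up, the work surface at z = 0. Lengths are in m, angles in rad, forces in N, time in s.
With the tool pointing down it reaches from about 0.425 to 0.875 m from the base axis. Payload 4.7 kg.
Tool frame: the origin (TCP) lies where the fingers leave the gripper's body, on its centre line; the fingertips stand 70 mm ahead of it and the grasp point (between the pads) lies 51 mm ahead of it; z points along the fingers, y is the line along which they close (so a half turn about z gives the same grasp; the last joint's range is limited). The gripper opens to 87 mm and grips with 3 to 60 N. Pads are 19 mm wide; open, the fingers measure 117 mm over their backs; the gripper's body (75 mm by 190 mm) begins 51 mm behind the grasp point.
Start: joints at [1.244, 0.321, -0.07, 1.45, 0.023, 1.371, -0.057], TCP at [0.217, -0.613, 0.292] pointing down, gripper open.
Joint ranges: [-2.86, 2.86], [-0.3, 2.09], [-1.38, 1.24], [0.06, 2.45], [-1.56, 4.7], [0.09, 2.05], [-2.69, 2.69]. Speed limits (rad/s): [2.57, 2.57, 3.14, 3.14, 3.14, 3.14, 3.14].

### API

Orientations are given as a rotation vector (axis times angle).
In Python, from bench import ctrl gives the robot as it stands.
- The arm moves only by the tool drive_tool, never from a script. Its argument "motion" is a list of rows, each a list of 3 entries, a list of its own where there are three numbers: the shift along the tool's x, y, z in cm, then the turn, a rotation vector about the tool's x, y, z in degrees, then the opening, from -1 (shut) to 1 (fully open). In form: [[[x, y, z], [ax, ay, az], claw], ...]. A call has 1 to 12 rows; each row shifts and turns the commanded pose from where the row before left it, along the tool's axes as they then stand; what a row does not reach is not made up. A row lasts 1/8 s, in which the tool goes at most 62.5 mm and 10.7 degrees, less where a joint would pass 70% of its speed; a pose out of reach is approached as far as the arm can. A call with a gripper value outside its range is refused whole. The fingers move at their own pace and stop on an object; "force" is the grip in N (left out, the last holds). Time passes only in rows, so rows that do not move let the fingers close. It gives the time, the measured TCP pose, the force, the opening and the grip force at its end, in the units of the state.
- ctrl.get_state(): the state, without advancing time (a new reading comes with each control period).
- ctrl.get_image(name): name is "scene" or "side" or "wrist"; returns the picture (400x640x3 uint8, red, green, blue); there is no depth.
- ctrl.calibration(name): a dict with "K" (3x3 intrinsics, pixels), "origin" and "attitude" of the camera in the world; the wrist camera has in their place "tool_from_camera" (4x4, takes a point from camera to tool coordinates, whose origin is the TCP and whose axes are the flange's). Camera axes: x right, y up, looking along -z (the intrinsics and any distortion apply to the point x, -y, -z); pixel columns grow to the right and rows downward; lengths in m; the calibration is good to about 2 mm. A picture is of the moment at which its call begins: read the wrist's pose just before it. calibration takes no time and is no camera call.
- ctrl.close_job(): hands the job in; it is judged then, once.
The state is a dict: "time": time; "joint_positions": joint angles; "qd": joint speeds; "joint_torque": joint torques, N m; "position": TCP position; "tool_rot": TCP orientation; "ft_force": force on the tool from outside, world axes, zero at the start; "torque": the same for the moment, N m; "grip_width": opening from 0.0 (shut) to 1.0 (fully open); "grip_force": force on a finger pad.
Only numpy, scipy, OpenCV 4.12 (cv2) and the standard library are available. Lean on these libraries where they do the work, as an engineer would, in place of code of your own. Each camera call takes 0.05 s, during which the arm holds its last target. There are 200 camera calls.

## Working session

There is one attempt and no reset: what is moved stays moved. The work goes in short steps, Python scripts to look and compute and a tool call to move; the robot and the scene stay as the last step left them, time stands still between calls to the robot, and variables do not carry over. Pictures are saved under pics/ and viewed, at most 10 in all, crops included, and the job is handed in when it is done.

Besides the shell and the picture viewer there is one more tool, called after "Request:" as name(argument=value, ...) on one line, values as JSON. drive_tool: Moves the arm, as the interface text tells. Its arguments: {"type":"object","properties":{"motion":{"type":"array","items":{"type":"array"}},"force":{"type":"number"}},"required":["motion"]}

```bash
ls; mkdir -p pics; python3 - <<'E'
from bench import ctrl
import cv2
s=ctrl.get_state(); print({k:(v if isinstance(v,(int,float)) else [round(float(a),3) for a in v]) for k,v in s.items()})
for n in("scene","side"):
    c=ctrl.calibration(n); print(n,c)
    cv2.imwrite(f"pics/{n}0.png",ctrl.get_image(n)[:,:,::-1])
print(ctrl.calibration("wrist"))
E
```

```text
pics
{'time': 0.0, 'joint_positions': [1.244, 0.322, -0.07, 1.452, 0.023, 1.371, -0.057], 'qd': [0.002, -0.001, 0.001, 0.0, 0.0, -0.0, -0.001], 'joint_torque': [0.0, -49.129, -0.404, -31.253, -0.064, 0.044, 0.0], 'position': [0.217, -0.612, 0.291], 'tool_rot': [-3.094, -0.532, 0.001], 'ft_force': [-0.827, 0.856, 0.533], 'torque': [0.016, 0.01, -0.009], 'grip_force': 0.0, 'grip_width': 0.9992529667083374}
scene {'K': array([[490.78223414,   0.        , 324.3627976 ],
       [  0.        , 490.78223414, 199.11320975],
       [  0.        ,   0.        ,   1.        ]]), 'origin': array([0.32644056, 0.57937058, 1.04205575]), 'attitude': array([ 0.1454216 , -0.75809687, -2.70430307])}
side {'K': array([[461.27297399,   0.        , 313.25783513],
       [  0.        , 461.27297399, 194.84104182],
       [  0.        ,   0.        ,   1.        ]]), 'origin': array([ 0.49594858, -0.79478129,  0.88401007]), 'attitude': array([ 0.7951521 , -0.0028257 , -0.05891952])}
{'K': array([[276.47700199,   0.        , 321.51695064],
       [  0.        , 276.47700199, 198.35828762],
       [  0.        ,   0.        ,   1.        ]]), 'tool_from_camera': array([[ 7.17866504e-04,  9.54951657e-01,  2.96760540e-01,
         8.11506223e-02],
       [ 9.99999472e-01, -4.67243450e-04, -9.15456004e-04,
        -5.64128749e-05],
       [-7.35556809e-04,  2.96761041e-01, -9.54951488e-01,
        -9.28576598e-02],
       [ 0.00000000e+00,  0.00000000e+00,  0.00000000e+00,
         1.00000000e+00]])}
```

View pics/scene0.png

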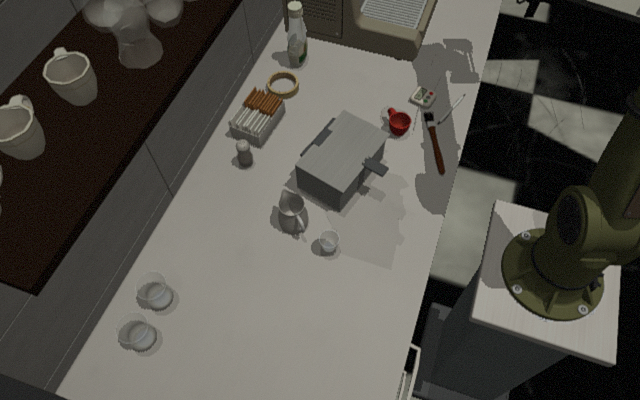

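View pics/side0.png

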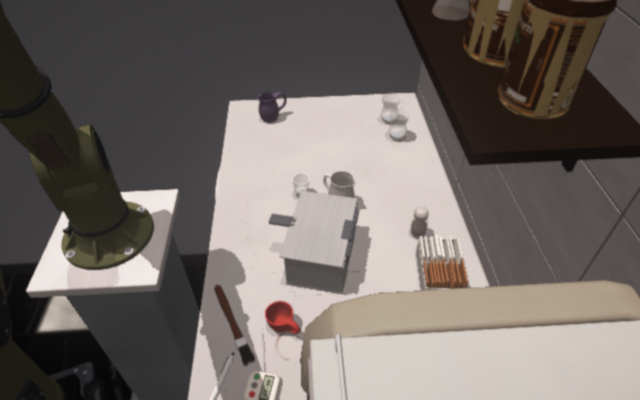

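The scene view shows the bin with its lid at around (340,150) and the tab at about (374,168). The side view shows the lid at around (322,230) and the tab at about (282,220). The pitcher and glass stand on the left of the bin and the mug on the right. I'll enlarge both views for corner picking.

```bash
python3 - <<'E'
import cv2
a=cv2.imread("pics/scene0.png")[105:215,290:395]; b=cv2.imread("pics/side0.png")[185:295,265:365]
f=lambda i:cv2.resize(i,None,fx=5,fy=5,interpolation=cv2.INTER_CUBIC)
cv2.imwrite("pics/c1.png",f(a));cv2.imwrite("pics/c2.png",f(b))
E
```

```text
(no output)
```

View pics/c1.png

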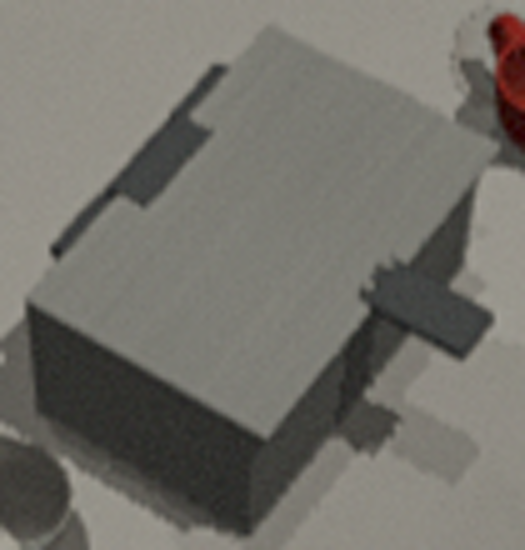

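View pics/c2.png

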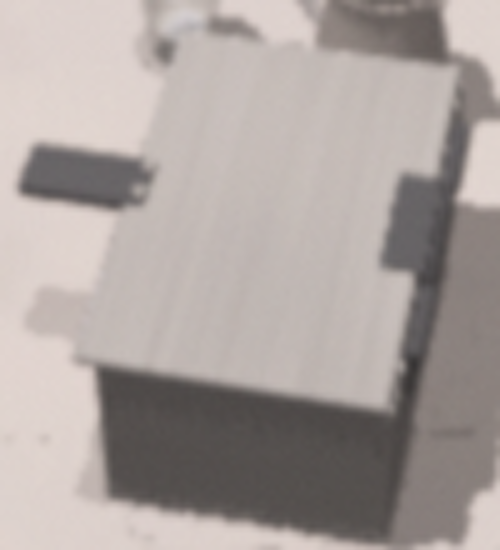

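```bash
cat > h.py <<'E'
import numpy as np
from scipy.spatial.transform import Rotation as R
from scipy.optimize import least_squares
from bench import ctrl
def proj(n,P,pose=None):
    c=ctrl.calibration(n); K=c["K"]
    if n=="wrist":
        p,r=pose; T=c["tool_from_camera"]; Rw=R.from_rotvec(r).as_matrix()
        M=Rw@T[:3,:3]; o=np.array(p)+Rw@T[:3,3]
    else: M=R.from_rotvec(c["attitude"]).as_matrix(); o=c["origin"]
    q=(np.atleast_2d(P)-o)@M; q=q*[1,-1,-1]; q=q@K.T
    return q[:,:2]/q[:,2:]
def ray(n,uv,z):
    f=lambda xy:(proj(n,[xy[0],xy[1],z])-uv).ravel()
    return least_squares(f,[.6,-.1]).x
def b2w(B,p):
    X,Y,a=B; c,s=np.cos(a),np.sin(a); p=np.atleast_2d(p)
    return np.c_[X+c*p[:,0]-s*p[:,1],Y+s*p[:,0]+c*p[:,1],p[:,2]]
E
python3 - <<'E'
from h import *
print(ctrl.calibration("scene").keys())
sc=np.array([[28,302],[266,440],[497,150],[272,25],[493,320],[462,357]])/5+[290,105]
sd=np.array([[458,66],[182,38],[78,360],[392,410],[20,192],[32,146]])/5+[265,185]
def pts(v):
    z=v[3]; zt=v[4]
    return b2w(v[:3],[[.065,.103,z],[-.074,.103,z],[-.074,-.103,z],[.065,-.103,z],[-.124,-.015,zt],[-.124,.015,zt]])
def f(v,): 
    P=pts(v); return np.r_[(proj("scene",P)-sc).ravel(),(proj("side",P)-sd).ravel()]
r=least_squares(f,[.6,-.1,0,.107,.107],loss="soft_l1")
print(r.x, np.degrees(r.x[2])); print(f(r.x).reshape(-1,2).round(1))
B=r.x[:3]
print("hinge",b2w(B,[.065,0,.101]),"tab",b2w(B,[-.1,0,.104]),"piv",b2w(B,[.008,-.065,.08]))
for n,uv in(("scene",(292,222)),("scene",(330,248)),("scene",(400,130)),("side",(341,195)),("side",(281,325))): print(n,uv,ray(n,uv,0.02))
# shelf corners in side? 
E
```

```text
dict_keys(['K', 'origin', 'attitude'])
[ 0.5389319  -0.10321081 -0.26097887  0.10347537  0.10401375] -14.952988042884947
[[-2.1 -0.1]
 [-0.2  0.7]
 [ 0.4 -0.6]
 [-2.2  0.1]
 [ 0.4 -0.7]
 [-0.1  0.8]
 [ 0.9  0.5]
 [-0.6 -1.4]
 [-1.5  0.3]
 [ 0.4  0.5]
 [-1.2  0.2]
 [-0.  -0.1]]
hinge [[ 0.60173086 -0.11998252  0.101     ]] tab [[ 0.44231811 -0.07740817  0.104     ]] piv [[ 0.52988929 -0.16807398  0.08      ]]
scene (292, 222) [0.59768661 0.08066398]
scene (330, 248) [0.48996579 0.11486653]
scene (400, 130) [ 0.42959882 -0.27496665]
side (341, 195) [0.60032975 0.07942976]
side (281, 325) [ 0.43866155 -0.29561788]
```

```bash
cat >> h.py <<'E'
B=np.array([.5389,-.1032,-.2610])
def ori(lean,flip=True):
    a=np.radians(lean); bx=np.array([np.cos(B[2]),np.sin(B[2]),0]); up=np.array([0,0,1.])
    z=np.sin(a)*bx-np.cos(a)*up; x=np.cos(a)*bx+np.sin(a)*up
    if flip: x=-x
    return np.c_[x,np.cross(z,x),z]
def st():
    s=ctrl.get_state(); return np.array(s["position"]),R.from_rotvec(s["tool_rot"]).as_matrix(),s
def w2b(p):
    c,s=np.cos(B[2]),np.sin(B[2]); d=np.array(p)-[B[0],B[1],0]
    return np.array([c*d[0]+s*d[1],-s*d[0]+c*d[1],d[2]])
def go(pb,lean,ahead=.051,flip=True):
    """point pb (bin frame) to be put 'ahead' of TCP; prints turn and then shift in the turned tool axes"""
    p,M,s=st(); T=ori(lean,flip)
    rv=np.degrees(R.from_matrix(M.T@T).as_rotvec()); P=b2w(B,pb)[0]-ahead*T[:,2]
    print("turn",rv.round(1),"|",np.linalg.norm(rv).round(1),"shift after turn cm",(100*T.T@(P-p)).round(2),"TCP goal",P.round(3))
def rep():
    p,M,s=st(); print("t",round(s["time"],2),"bin tcp",w2b(p).round(4),"grasp",w2b(p+.051*M[:,2]).round(4),"tip",w2b(p+.07*M[:,2]).round(4),"lean",np.degrees(np.arctan2(M[:2,2]@[np.cos(B[2]),np.sin(B[2])],-M[2,2])).round(1),"F",np.round(s["ft_force"],1),"grip",round(s["grip_width"],3),round(s["grip_force"],1),"q",np.round(s["joint_positions"],2))
def tab(th,r=.165,c=.003): return np.array([.065-r*np.cos(th)+c*np.sin(th),0,.101+r*np.sin(th)+c*np.cos(th)])
E
python3 - <<'E'
from h import *
rep()
for fl in(True,False):
    go(tab(0)+[0,0,.0],0,.051+.15,fl); go(tab(0),30,.131,fl); go(tab(0),30,.051,fl)
E
```

```text
t 0.1 bin tcp [-0.1795 -0.5749  0.2913] grasp [-0.1796 -0.5748  0.2403] tip [-0.1796 -0.5748  0.2213] lean -0.1 F [-0.2 -0.2  0.2] grip 1.002 0.0 q [ 1.24  0.32 -0.07  1.45  0.02  1.37 -0.06]
turn [-0.000e+00 -1.000e-01 -1.455e+02] | 145.5 shift after turn cm [-7.95 57.49 -1.37] TCP goal [ 0.442 -0.077  0.305]
turn [ -37.9  -11.9 -141.3] | 146.8 shift after turn cm [ 2.48 57.49  7.09] TCP goal [ 0.379 -0.06   0.217]
turn [ -37.9  -11.9 -141.3] | 146.8 shift after turn cm [ 2.48 57.49 15.09] TCP goal [ 0.418 -0.071  0.148]
turn [-0.1  0.  34.5] | 34.5 shift after turn cm [  7.95 -57.49  -1.37] TCP goal [ 0.442 -0.077  0.305]
turn [-9.1 29.1 33.7] | 45.4 shift after turn cm [ -2.48 -57.49   7.09] TCP goal [ 0.379 -0.06   0.217]
turn [-9.1 29.1 33.7] | 45.4 shift after turn cm [ -2.48 -57.49  15.09] TCP goal [ 0.418 -0.071  0.148]
```

Request:
drive_tool(motion=[[[3.3, -3.55, 0], [0, 0, 0], 1], [[3.3, -3.55, 0], [0, 0, 0], 1], [[3.3, -3.55, 0], [0, 0, 0], 1], [[3.3, -3.55, 0], [0, 0, 0], 1], [[3.3, -3.55, 0], [0, 0, 0], 1], [[3.3, -3.55, 0], [0, 0, 0], 1], [[3.3, -3.55, 0], [0, 0, 0], 1], [[3.3, -3.55, 0], [0, 0, 0], 1], [[3.3, -3.55, 0], [0, 0, 0], 1], [[3.3, -3.55, 0], [0, 0, 0], 1], [[3.3, -3.55, 0], [0, 0, 0], 1], [[3.3, -3.55, 0], [0, 0, 0], 1]])

```text
time: 1.6
position: [0.4483, -0.0773, 0.2921]
tool_rot: [3.096, 0.532, -0.0]
ft_force: [0.9, -0.7, 0.5]
grip_width: 0.995
grip_force: 0.0
```

Request:
drive_tool(motion=[[[0, 0, 0], [0, 0, -10.5], 1], [[0, 0, 0], [0, 0, -10.5], 1], [[0, 0, 0], [0, 0, -10.5], 1], [[0, 0, 0], [0, 0, -10.5], 1], [[0, 0, 0], [0, 0, -10.5], 1], [[0, 0, 0], [0, 0, -10.5], 1], [[0, 0, 0], [0, 0, -10.5], 1], [[0, 0, 0], [0, 0, -10.5], 1], [[0, 0, 0], [0, 0, -10.5], 1], [[0, 0, 0], [0, 0, -10.5], 1], [[0, 0, 0], [0, 0, -10.5], 1], [[0, 0, 0], [0, 0, -10.5], 1]])

```text
time: 3.1
position: [0.4478, -0.0787, 0.2919]
tool_rot: [-0.922, -3.003, 0.0]
ft_force: [-0.5, -0.1, 0.1]
grip_width: 0.997
grip_force: 0.0
```

```bash
python3 - <<'E'
from h import *
rep()
go(tab(0),30,.131); go(tab(0),30,.051)
E
```

```text
t 3.1 bin tcp [-9.430e-02  1.000e-04  2.919e-01] grasp [-9.440e-02  1.000e-04  2.409e-01] tip [-9.440e-02  1.000e-04  2.219e-01] lean -0.0 F [-0.5 -0.1  0.1] grip 0.997 0.0 q [ 0.64 -0.09 -0.5   1.89 -0.04  1.33  1.14]
turn [ -5.  -29.8 -18.7] | 35.5 shift after turn cm [ 9.88 -0.01  2.89] TCP goal [ 0.379 -0.06   0.217]
turn [ -5.  -29.8 -18.7] | 35.5 shift after turn cm [ 9.880e+00 -1.000e-02  1.089e+01] TCP goal [ 0.418 -0.071  0.148]
```

Request:
drive_tool(motion=[[[0, 0, 0], [0, 0, -9.75], 1], [[0, 0, 0], [0, 0, -9.75], 1], [[0, 0, 0], [0, -10, 0], 1], [[0, 0, 0], [0, -10, 0], 1], [[0, 0, 0], [0, -10, 0], 1], [[4, 0, 1], [0, 0, 0], 1], [[4, 0, 1], [0, 0, 0], 1], [[2, 0, 1], [0, 0, 0], 1], [[0, 0, 0], [0, 0, 0], 1]])

```text
time: 4.22
position: [0.4166, -0.066, 0.2017]
tool_rot: [0.375, 2.796, -0.099]
ft_force: [0.7, 0.2, 0.4]
grip_width: 1.001
grip_force: 0.0
```

```bash
python3 - <<'E'
from h import *
import cv2
rep()
go(tab(0),30,.131); go(tab(0),30,.051)
p,M,s=st()
im=ctrl.get_image("wrist")[:,:,::-1].copy()
pose=(p,s["tool_rot"])
for q in proj("wrist",b2w(B,[tab(0),[-.124,.015,.108],[-.124,-.015,.108],[-.074,.103,.107],[-.074,-.103,.107]]),pose): cv2.circle(im,tuple(int(v) for v in q),4,(0,0,255),1)
cv2.imwrite("pics/w1.png",im)
E
```

```text
t 4.22 bin tcp [-0.1277  0.0044  0.2017] grasp [-0.1115  0.0029  0.1533] tip [-0.1054  0.0024  0.1353] lean 18.6 F [0.7 0.2 0.4] grip 1.001 0.0 q [ 0.21 -0.3  -0.16  2.29  0.06  0.83  1.32]
turn [ -1.6 -11.4   0.1] | 11.5 shift after turn cm [ 2.48 -0.44 -3.26] TCP goal [ 0.379 -0.06   0.217]
turn [ -1.6 -11.4   0.1] | 11.5 shift after turn cm [ 2.48 -0.44  4.74] TCP goal [ 0.418 -0.071  0.148]
```

View pics/w1.png

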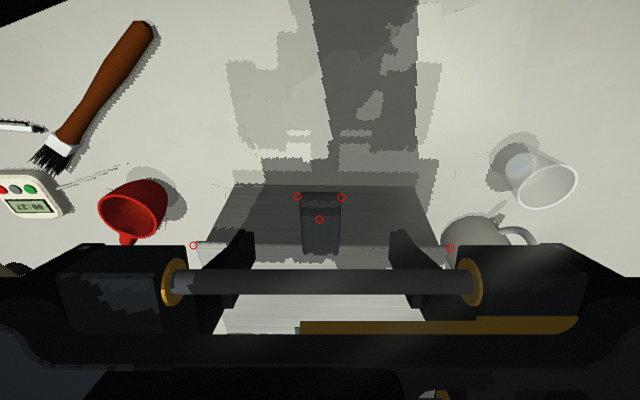

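The wrist view matches the model: the tab end is at (320,192) and the bin pose reprojects on it within a few pixels. Shoulder joint 2 is at its limit, so I'll grasp with about 18° of lean.

```bash
python3 - <<'E'
from h import *
go(tab(0),18.6,.051); go(tab(0)+[0,0,.003],16,.051)
E
```

```text
turn [-1.6  0.2 -0. ] | 1.6 shift after turn cm [ 0.67 -0.47  5.15] TCP goal [ 0.427 -0.073  0.152]
turn [-1.6  2.8 -0.1] | 3.2 shift after turn cm [ 0.12 -0.47  4.88] TCP goal [ 0.429 -0.074  0.156]
```

Request:
drive_tool(motion=[[[0.1, -0.5, 0], [-1.6, 2.8, 0], 1], [[0, 0, 1.2], [0, 0, 0], 1], [[0, 0, 1.3], [0, 0, 0], 1], [[0, 0, 1.3], [0, 0, 0], 1], [[0, 0, 1.2], [0, 0, 0], 1], [[0, 0, 0], [0, 0, 0], 1]], force=12)

```text
time: 5.03
position: [0.4286, -0.0745, 0.1537]
tool_rot: [0.377, 2.842, -0.052]
ft_force: [-0.3, 0.4, 0.7]
grip_width: 1.0
grip_force: 0.0
```

```bash
python3 - <<'E'
from h import *
rep(); go(tab(0),16)
E
```

```text
t 5.03 bin tcp [-0.114  -0.0008  0.1537] grasp [-0.1    -0.0008  0.1047] tip [-0.0948 -0.0008  0.0864] lean 15.9 F [-0.3  0.4  0.7] grip 1.0 0.0 q [ 0.21 -0.18 -0.13  2.3   0.04  0.75  1.37]
turn [-0.  -0.1 -0.1] | 0.2 shift after turn cm [0.03 0.08 0.07] TCP goal [ 0.429 -0.074  0.153]
```

Positioned within 1 mm. Next I close on the tab and work out the arc rows.

Request:
drive_tool(motion=[[[0, 0.1, 0], [0, 0, 0], -1], [[0, 0, 0], [0, 0, 0], -1], [[0, 0, 0], [0, 0, 0], -1], [[0, 0, 0], [0, 0, 0], -1], [[0, 0, 0], [0, 0, 0], -1], [[0, 0, 0], [0, 0, 0], -1]], force=12)

```text
time: 5.78
position: [0.4295, -0.0737, 0.1552]
tool_rot: [0.377, 2.839, -0.052]
ft_force: [0.1, -0.4, -0.1]
grip_width: 0.403
grip_force: 0.0
```

```bash
cat >> h.py <<'E'
def arc(th0,th1,l0,l1,n,ahead=.051):
    p,M,s=st(); th=np.linspace(th0,th1,n+1); l=np.linspace(l0,l1,n+1)
    # start from model pose; print rows: shift in current tool axes, turn about y
    rows=[]
    for i in range(n):
        T0,T1=ori(l[i]),ori(l[i+1]); P0=b2w(B,tab(th[i]))[0]-ahead*T0[:,2]; P1=b2w(B,tab(th[i+1]))[0]-ahead*T1[:,2]
        rows.append([(100*T0.T@(P1-P0)).round(2).tolist(),np.degrees(R.from_matrix(T0.T@T1).as_rotvec()).round(1).tolist()])
    for r in rows: print(r)
E
python3 - <<'E'
from h import *
rep()
arc(0,.89,16,28,12); print(); arc(.89,1.8,28,34,12)
E
```

```text
t 5.78 bin tcp [-0.1133  0.0002  0.1552] grasp [-0.0992  0.0002  0.1062] tip [-0.094   0.0002  0.088 ] lean 16.0 F [ 0.1 -0.4 -0.1] grip 0.403 0.0 q [ 0.21 -0.18 -0.13  2.3   0.04  0.75  1.37]
[[-0.31, -0.0, -1.16], [-0.0, -1.0, -0.0]]
[[-0.42, 0.0, -1.11], [0.0, -1.0, 0.0]]
[[-0.52, -0.0, -1.06], [-0.0, -1.0, -0.0]]
[[-0.61, 0.0, -1.0], [-0.0, -1.0, 0.0]]
[[-0.7, 0.0, -0.93], [0.0, -1.0, 0.0]]
[[-0.78, 0.0, -0.86], [0.0, -1.0, -0.0]]
[[-0.86, -0.0, -0.77], [-0.0, -1.0, -0.0]]
[[-0.92, -0.0, -0.69], [-0.0, -1.0, -0.0]]
[[-0.98, 0.0, -0.59], [0.0, -1.0, 0.0]]
[[-1.03, 0.0, -0.49], [-0.0, -1.0, -0.0]]
[[-1.07, -0.0, -0.38], [0.0, -1.0, 0.0]]
[[-1.1, 0.0, -0.28], [-0.0, -1.0, -0.0]]

[[-1.2, 0.0, -0.17], [0.0, -0.5, 0.0]]
[[-1.2, -0.0, -0.06], [-0.0, -0.5, -0.0]]
[[-1.21, 0.0, 0.04], [0.0, -0.5, -0.0]]
[[-1.2, -0.0, 0.15], [-0.0, -0.5, 0.0]]
[[-1.18, -0.0, 0.25], [0.0, -0.5, 0.0]]
[[-1.16, 0.0, 0.35], [0.0, -0.5, -0.0]]
[[-1.12, -0.0, 0.45], [-0.0, -0.5, -0.0]]
[[-1.08, 0.0, 0.55], [0.0, -0.5, 0.0]]
[[-1.03, 0.0, 0.64], [0.0, -0.5, -0.0]]
[[-0.97, 0.0, 0.73], [0.0, -0.5, 0.0]]
[[-0.9, -0.0, 0.82], [-0.0, -0.5, 0.0]]
[[-0.83, 0.0, 0.89], [0.0, -0.5, -0.0]]
```

Request:
drive_tool(motion=[[[0, 0, 0], [0, 0, 0], -1], [[0, 0, 0], [0, 0, 0], -1], [[0, 0, 0], [0, 0, 0], -1]], force=12)

```text
time: 6.15
position: [0.4295, -0.0736, 0.1552]
tool_rot: [0.376, 2.839, -0.052]
ft_force: [-0.0, 2.6, 0.4]
grip_width: 0.344
grip_force: 12.0
```

Request:
drive_tool(motion=[[[-0.31, 0, -1.16], [0, -1, 0], -1], [[-0.42, 0, -1.11], [0, -1, 0], -1], [[-0.52, 0, -1.06], [0, -1, 0], -1], [[-0.61, 0, -1.0], [0, -1, 0], -1]])

```text
time: 6.65
position: [0.4341, -0.0748, 0.2032]
tool_rot: [0.367, 2.769, -0.064]
ft_force: [3.6, 1.1, -2.5]
grip_width: 0.341
grip_force: 12.0
```

```bash
python3 - <<'E'
from h import *
rep(); print(tab(.297))
E
```

```text
t 6.65 bin tcp [-0.1086  0.0004  0.2032] grasp [-0.091   0.0004  0.1553] tip [-0.0845  0.0004  0.1374] lean 20.1 F [ 3.6  1.1 -2.5] grip 0.341 12.0 q [ 0.21 -0.27 -0.13  2.28  0.04  0.79  1.37]
[-0.09189814  0.          0.15215638]
```

```bash
python3 - <<'E'
from h import *
arc(.31,.95,20,20,8); print(); arc(.95,1.82,20,32,12)
E
```

```text
[[-0.87, -0.0, -0.99], [0.0, 0.0, 0.0]]
[[-0.94, 0.0, -0.92], [0.0, 0.0, 0.0]]
[[-1.01, -0.0, -0.84], [0.0, 0.0, 0.0]]
[[-1.08, 0.0, -0.76], [0.0, 0.0, 0.0]]
[[-1.14, -0.0, -0.67], [0.0, 0.0, 0.0]]
[[-1.19, 0.0, -0.58], [0.0, 0.0, 0.0]]
[[-1.23, 0.0, -0.48], [0.0, 0.0, 0.0]]
[[-1.26, 0.0, -0.38], [0.0, 0.0, 0.0]]

[[-1.08, -0.0, -0.26], [0.0, -1.0, 0.0]]
[[-1.1, 0.0, -0.15], [0.0, -1.0, -0.0]]
[[-1.11, -0.0, -0.04], [-0.0, -1.0, -0.0]]
[[-1.11, -0.0, 0.06], [-0.0, -1.0, -0.0]]
[[-1.1, 0.0, 0.17], [0.0, -1.0, 0.0]]
[[-1.08, 0.0, 0.28], [-0.0, -1.0, -0.0]]
[[-1.05, 0.0, 0.38], [0.0, -1.0, 0.0]]
[[-1.01, -0.0, 0.48], [-0.0, -1.0, -0.0]]
[[-0.96, -0.0, 0.58], [0.0, -1.0, 0.0]]
[[-0.9, 0.0, 0.67], [-0.0, -1.0, -0.0]]
[[-0.84, 0.0, 0.76], [0.0, -1.0, -0.0]]
[[-0.77, 0.0, 0.84], [-0.0, -1.0, -0.0]]
```

Request:
drive_tool(motion=[[[-0.87, 0, -0.99], [0, 0, 0], -1], [[-0.94, 0, -0.92], [0, 0, 0], -1], [[-1.01, 0, -0.84], [0, 0, 0], -1], [[-1.08, 0, -0.76], [0, 0, 0], -1], [[-1.14, 0, -0.67], [0, 0, 0], -1], [[-1.19, 0, -0.58], [0, 0, 0], -1], [[-1.23, 0, -0.48], [0, 0, 0], -1], [[-1.26, 0, -0.38], [0, 0, 0], -1]])

```text
time: 7.65
position: [0.4952, -0.0916, 0.2851]
tool_rot: [0.368, 2.77, -0.064]
ft_force: [2.1, 3.0, -4.3]
grip_width: 0.341
grip_force: 12.0
```

```bash
python3 - <<'E'
from h import *
rep(); print(tab(.95))
E
```

```text
t 7.65 bin tcp [-4.520e-02 -1.000e-04  2.851e-01] grasp [-2.780e-02 -1.000e-04  2.372e-01] tip [-2.130e-02 -1.000e-04  2.193e-01] lean 20.0 F [ 2.1  3.  -4.3] grip 0.341 12.0 q [ 0.22 -0.19 -0.11  2.05  0.04  0.94  1.4 ]
[-0.02853746  0.          0.23695861]
```

Request:
drive_tool(motion=[[[-1.08, 0, -0.26], [0, -1, 0], -1], [[-1.1, 0, -0.15], [0, -1, 0], -1], [[-1.11, 0, -0.04], [0, -1, 0], -1], [[-1.11, 0, 0.06], [0, -1, 0], -1], [[-1.1, 0, 0.17], [0, -1, 0], -1], [[-1.08, 0, 0.28], [0, -1, 0], -1], [[-1.05, 0, 0.38], [0, -1, 0], -1], [[-1.01, 0, 0.48], [0, -1, 0], -1], [[-0.96, 0, 0.58], [0, -1, 0], -1], [[-0.9, 0, 0.67], [0, -1, 0], -1], [[-0.84, 0, 0.76], [0, -1, 0], -1]])

```text
time: 9.02
position: [0.6085, -0.1226, 0.3071]
tool_rot: [0.343, 2.578, -0.095]
ft_force: [-0.0, -0.7, 1.6]
grip_width: 0.341
grip_force: 12.0
```

```bash
python3 - <<'E'
from h import *
rep(); print(tab(1.75),tab(1.78))
E
```

```text
t 9.03 bin tcp [ 0.0722 -0.0008  0.3071] grasp [ 0.0986 -0.0009  0.2634] tip [ 0.1085 -0.0009  0.2472] lean 31.2 F [-0.  -0.7  1.6] grip 0.341 12.0 q [ 0.23 -0.05 -0.11  1.92  0.1   0.73  1.37]
[0.09736256 0.         0.26282294] [0.10220196 0.         0.2617794 ]
```

Request:
drive_tool(motion=[[[-0.3, 0, 0.33], [0, 0, 0], -1], [[-0.2, 0, 0.22], [0, 0, 0], -1], [[0, 0, 0], [0, 0, 0], -1]])

```text
time: 9.4
position: [0.614, -0.1241, 0.3056]
tool_rot: [0.343, 2.581, -0.095]
ft_force: [-7.3, 0.4, 7.3]
grip_width: 0.346
grip_force: 12.0
```

```bash
python3 - <<'E'
from h import *
rep()
E
```

```text
t 9.4 bin tcp [ 0.0779 -0.0008  0.3056] grasp [ 0.1042 -0.0009  0.2619] tip [ 0.114  -0.0009  0.2456] lean 31.0 F [-7.3  0.4  7.3] grip 0.346 12.0 q [ 0.23 -0.03 -0.1   1.91  0.1   0.73  1.37]
```

Request:
drive_tool(motion=[[[0, 0, 0], [0, 0, 0], 1], [[0, 0, 0], [0, 0, 0], 1], [[0, 0, 0], [0, 0, 0], 1], [[0, 0, 0], [0, 0, 0], 1], [[0, 0, -1.5], [0, 0, 0], 1], [[0, 0, -3], [0, 0, 0], 1], [[1, 0, -2.5], [0, 0, 0], 1], [[3, 0, -1], [0, 0, 0], 1], [[4, 0, 0], [0, 0, 0], 1], [[0, 0, 0], [0, 0, 0], -1]])

```text
time: 10.65
position: [0.5061, -0.0947, 0.3293]
tool_rot: [0.343, 2.585, -0.094]
ft_force: [0.6, -0.5, 0.7]
grip_width: 0.949
grip_force: 0.0
```

```bash
python3 - <<'E'
from h import *
import cv2
rep()
cv2.imwrite("pics/s2.png",ctrl.get_image("side")[40:360,160:480,::-1].repeat(1,0))
cv2.imwrite("pics/w2.png",ctrl.get_image("wrist")[:,:,::-1])
E
```

```text
t 10.65 bin tcp [-3.390e-02 -3.000e-04  3.293e-01] grasp [-0.0079 -0.0003  0.2854] tip [ 0.0019 -0.0004  0.2691] lean 30.7 F [ 0.6 -0.5  0.7] grip 0.949 0.0 q [ 0.23 -0.3  -0.12  2.09  0.06  0.82  1.38]
```

View pics/w2.png

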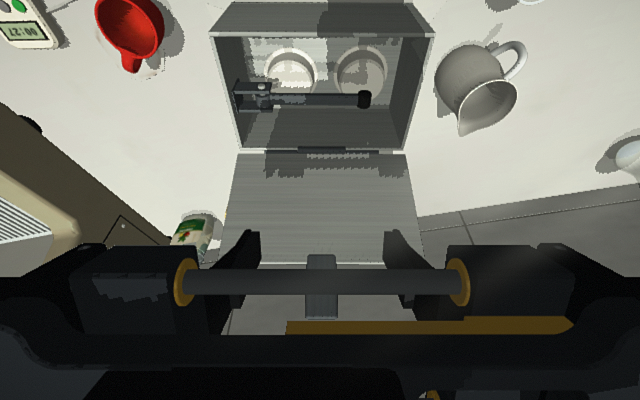

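View pics/s2.png

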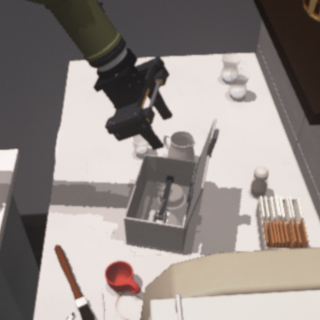

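Wrist view: the lid is leaning back, and the stay is folded from its pivot at about (265,97) to its end at about (370,99). The side view confirms that the lid stays back and the bystanders haven't moved. I'll check the stay against the model, then plan to hook a closed-finger rod under the bar.

```bash
cat >> h.py <<'E'
def tip(zf,t,L,yc):
    a=np.radians(L); c=np.array([.002+t*np.sin(a),zf-t*np.cos(a)])-.0095*np.array([np.cos(a),np.sin(a)])
    return np.array([c[0],yc,c[1]])
def stayrows(a0,a1,n,t0,t1,L0,L1,r=.06,show=True):
    al=np.linspace(a0,a1,n+1);t=np.linspace(t0,t1,n+1);L=np.linspace(L0,L1,n+1);pr=None
    for i in range(n+1):
        T=ori(L[i]); yc=-.065+r*np.cos(al[i])+.004*np.sin(al[i])+.015; zf=.08+r*np.sin(al[i])-.004*np.cos(al[i])
        P=b2w(B,tip(zf,t[i],L[i],yc))[0]-.07*T[:,2]
        if pr is not None: print([(100*pr[1].T@(P-pr[0])).round(2).tolist(),np.degrees(R.from_matrix(pr[1].T@T).as_rotvec()).round(1).tolist()])
        pr=(P,T)
    print("end TCP bin",w2b(pr[0]).round(4),"tip",tip(zf,t[-1],L[-1],yc).round(4))
E
python3 - <<'E'
from h import *
p,M,s=st(); print(proj("wrist",b2w(B,[[.008,-.065,.08],[.008,.055,.08],[.008,.039,.08]]),(p,s["tool_rot"])).round(0))
go([-.022,.010,.15],22,.07); go([-.022,.010,.057],22,.07); print(tip(.072,.014,22,.01)); go(tip(.072,.014,22,.01),22,.07)
E
```

```text
[[264.  97.]
 [371.  97.]
 [357.  97.]]
turn [-0.   9.2 -0.2] | 9.2 shift after turn cm [ 6.06  1.01 10.37] TCP goal [ 0.495 -0.081  0.215]
turn [-0.   9.2 -0.2] | 9.2 shift after turn cm [ 9.54  1.01 18.99] TCP goal [ 0.495 -0.081  0.122]
[-0.00156375  0.01        0.05546066]
turn [-0.   9.2 -0.2] | 9.2 shift after turn cm [ 7.7   1.01 19.9 ] TCP goal [ 0.515 -0.086  0.12 ]
```

Request:
drive_tool(motion=[[[0, 0, 0], [0, 9, 0], -1], [[1, 0.2, 2], [0, 0, 0], -1], [[1, 0.2, 2], [0, 0, 0], -1], [[1, 0.2, 2], [0, 0, 0], -1], [[1, 0.2, 2], [0, 0, 0], -1], [[1, 0.1, 1.2], [0, 0, 0], -1], [[1, 0.1, 1.2], [0, 0, 0], -1], [[0, 0.2, 0], [0, 0, 0], -1], [[0, 0, 0], [0, 0, 0], -1], [[0, 0, 0], [0, 0, 0], -1]])

```text
time: 12.0
position: [0.4961, -0.0792, 0.214]
tool_rot: [0.363, 2.734, -0.07]
ft_force: [0.0, -0.6, 1.1]
grip_width: 0.006
grip_force: 0.0
```

```bash
python3 - <<'E'
from h import *
rep(); go([-.022,.010,.057],22,.07); go(tip(.072,.014,22,.01),22,.07)
E
```

```text
t 12.0 bin tcp [-0.0475  0.0121  0.214 ] grasp [-0.0283  0.0121  0.1667] tip [-0.0212  0.0121  0.1491] lean 22.1 F [ 0.  -0.6  1.1] grip 0.006 0.0 q [ 0.22 -0.15 -0.14  2.17  0.07  0.75  1.33]
turn [-0.   0.1 -0.2] | 0.2 shift after turn cm [ 3.51 -0.21  8.51] TCP goal [ 0.495 -0.081  0.122]
turn [-0.   0.1 -0.2] | 0.2 shift after turn cm [ 1.68 -0.21  9.42] TCP goal [ 0.515 -0.086  0.12 ]
```

Request:
drive_tool(motion=[[[0.5, -0.1, 1.21], [0, 0, 0], -1], [[0.5, -0.1, 1.21], [0, 0, 0], -1], [[0.5, 0, 1.21], [0, 0, 0], -1], [[0.5, 0, 1.21], [0, 0, 0], -1], [[0.5, 0, 1.21], [0, 0, 0], -1], [[0.5, 0, 1.21], [0, 0, 0], -1], [[0.5, 0, 1.21], [0, 0, 0], -1], [[0, 0, 0], [0, 0, 0], -1]])

```text
time: 13.0
position: [0.4934, -0.0807, 0.1198]
tool_rot: [0.363, 2.738, -0.07]
ft_force: [-0.1, 0.3, 0.1]
grip_width: 0.004
grip_force: 0.0
```

Request:
drive_tool(motion=[[[-0.46, 0, 0.23], [0, 0, 0], -1], [[-0.46, 0, 0.23], [0, 0, 0], -1], [[-0.46, 0, 0.23], [0, 0, 0], -1], [[-0.46, 0, 0.23], [0, 0, 0], -1], [[0, 0, 0], [0, 0, 0], -1]])

```text
time: 13.62
position: [0.5141, -0.0862, 0.1194]
tool_rot: [0.363, 2.736, -0.07]
ft_force: [-0.9, -0.1, 0.5]
grip_width: 0.007
grip_force: 0.2
```

```bash
python3 - <<'E'
from h import *
rep(); go(tip(.072,.014,22,.01),22,.07)
stayrows(-.067,.55,12,.014,.018,22,22); stayrows(.55,1.15,10,.018,.024,22,28); stayrows(1.15,1.75,10,.024,.028,28,28)
E
```

```text
t 13.62 bin tcp [-0.0284  0.01    0.1194] grasp [-0.0093  0.01    0.0721] tip [-0.0022  0.01    0.0545] lean 22.0 F [-0.9 -0.1  0.5] grip 0.007 0.2 q [ 0.22  0.02 -0.15  2.22  0.15  0.52  1.27]
turn [-0.  -0.  -0.2] | 0.2 shift after turn cm [-0.09 -0.   -0.07] TCP goal [ 0.515 -0.086  0.12 ]
[[-0.12, 0.03, -0.25], [0.0, 0.0, 0.0]]
[[-0.12, 0.02, -0.25], [0.0, 0.0, 0.0]]
[[-0.12, 0.0, -0.25], [0.0, 0.0, 0.0]]
[[-0.12, -0.01, -0.25], [0.0, 0.0, 0.0]]
[[-0.12, -0.03, -0.25], [0.0, 0.0, 0.0]]
[[-0.11, -0.05, -0.25], [0.0, 0.0, 0.0]]
[[-0.11, -0.06, -0.25], [0.0, 0.0, 0.0]]
[[-0.11, -0.08, -0.24], [0.0, 0.0, 0.0]]
[[-0.11, -0.09, -0.24], [0.0, 0.0, 0.0]]
[[-0.11, -0.11, -0.24], [0.0, 0.0, 0.0]]
[[-0.11, -0.12, -0.23], [0.0, 0.0, 0.0]]
[[-0.1, -0.14, -0.22], [0.0, 0.0, 0.0]]
end TCP bin [-0.0263  0.0032  0.1526] tip [-0.0001  0.0032  0.0877]
[[-0.06, -0.18, -0.22], [-0.0, -0.6, -0.0]]
[[-0.06, -0.2, -0.21], [-0.0, -0.6, 0.0]]
[[-0.06, -0.21, -0.2], [0.0, -0.6, -0.0]]
[[-0.06, -0.23, -0.18], [-0.0, -0.6, -0.0]]
[[-0.06, -0.25, -0.17], [0.0, -0.6, -0.0]]
[[-0.05, -0.26, -0.15], [-0.0, -0.6, 0.0]]
[[-0.05, -0.28, -0.14], [0.0, -0.6, -0.0]]
[[-0.05, -0.29, -0.12], [0.0, -0.6, 0.0]]
[[-0.04, -0.3, -0.11], [0.0, -0.6, 0.0]]
[[-0.03, -0.31, -0.09], [-0.0, -0.6, -0.0]]
end TCP bin [-0.028  -0.0218  0.1693] tip [ 0.0049 -0.0218  0.1075]
[[-0.07, -0.32, -0.1], [0.0, 0.0, 0.0]]
[[-0.07, -0.33, -0.08], [0.0, 0.0, 0.0]]
[[-0.06, -0.34, -0.07], [0.0, 0.0, 0.0]]
[[-0.05, -0.35, -0.05], [0.0, 0.0, 0.0]]
[[-0.04, -0.35, -0.03], [0.0, 0.0, 0.0]]
[[-0.03, -0.36, -0.01], [0.0, 0.0, 0.0]]
[[-0.02, -0.36, 0.01], [0.0, 0.0, 0.0]]
[[-0.01, -0.36, 0.03], [0.0, 0.0, 0.0]]
[[0.0, -0.36, 0.05], [0.0, 0.0, 0.0]]
[[0.01, -0.36, 0.07], [0.0, 0.0, 0.0]]
end TCP bin [-0.0261 -0.0568  0.1724] tip [ 0.0068 -0.0568  0.1106]
```

Request:
drive_tool(motion=[[[-0.3, 0, 0.05], [0, 0, 0], -1], [[-0.12, 0, -0.25], [0, 0, 0], -1], [[-0.12, 0, -0.25], [0, 0, 0], -1], [[-0.12, 0, -0.25], [0, 0, 0], -1], [[-0.12, 0, -0.25], [0, 0, 0], -1], [[-0.12, 0, -0.25], [0, 0, 0], -1], [[-0.11, -0.05, -0.25], [0, 0, 0], -1], [[-0.11, -0.06, -0.25], [0, 0, 0], -1], [[-0.11, -0.08, -0.24], [0, 0, 0], -1], [[-0.11, -0.1, -0.24], [0, 0, 0], -1], [[-0.11, -0.11, -0.24], [0, 0, 0], -1], [[-0.11, -0.12, -0.23], [0, 0, 0], -1]])

```text
time: 15.12
position: [0.5142, -0.0915, 0.1479]
tool_rot: [0.364, 2.743, -0.069]
ft_force: [-8.2, 2.8, -2.2]
grip_width: 0.003
grip_force: 4.4
```

```bash
cat > look.py <<'E'
from h import *
import cv2,sys
rep()
im=ctrl.get_image("side")[:,:,::-1]; cv2.imwrite(f"pics/{sys.argv[1]}.png",cv2.resize(im[130:300,250:400],None,fx=3.5,fy=3.5,interpolation=cv2.INTER_CUBIC))
E
python3 look.py s3
```

```text
t 15.12 bin tcp [-0.0269  0.005   0.1479] grasp [-0.0081  0.0049  0.1005] tip [-0.0011  0.0049  0.0828] lean 21.6 F [-8.2  2.8 -2.2] grip 0.003 4.4 q [ 0.23 -0.02 -0.14  2.19  0.11  0.6   1.32]
```

View pics/s3.png

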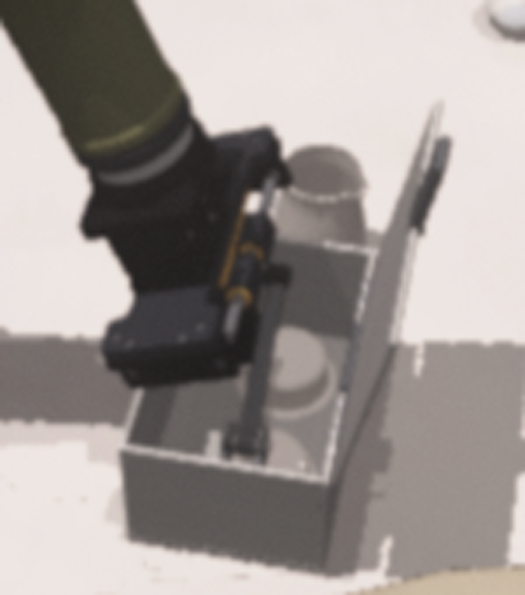

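Crop: the stay's end is at about (283,272), which is full-image pixel (331,208), and its pivot is at about (245,440). I'll compare that end with the model at a range of stay angles.

```bash
cat >> h.py <<'E'
def send(al,r=.12): return [.008,-.065+r*np.cos(al),.08+r*np.sin(al)]
E
python3 - <<'E'
from h import *
for a in(0,.2,.4,.5,.6,.8): print(a,proj("side",b2w(B,send(a,.115))).round(1))
stayrows(.48,1.12,12,.016,.024,21.6,27.6)
E
```

```text
0 [[330.  218.1]]
0.2 [[329.8 212.1]]
0.4 [[329.4 207.7]]
0.5 [[329.  206.1]]
0.6 [[328.5 204.9]]
0.8 [[327.3 204. ]]
[[-0.06, -0.14, -0.19], [0.0, -0.5, -0.0]]
[[-0.06, -0.15, -0.19], [-0.0, -0.5, -0.0]]
[[-0.06, -0.17, -0.18], [-0.0, -0.5, 0.0]]
[[-0.06, -0.18, -0.17], [0.0, -0.5, -0.0]]
[[-0.06, -0.19, -0.16], [-0.0, -0.5, 0.0]]
[[-0.06, -0.21, -0.15], [0.0, -0.5, -0.0]]
[[-0.05, -0.22, -0.14], [0.0, -0.5, 0.0]]
[[-0.05, -0.23, -0.12], [-0.0, -0.5, -0.0]]
[[-0.05, -0.24, -0.11], [-0.0, -0.5, -0.0]]
[[-0.04, -0.26, -0.1], [0.0, -0.5, 0.0]]
[[-0.04, -0.27, -0.09], [0.0, -0.5, 0.0]]
[[-0.04, -0.27, -0.07], [-0.0, -0.5, -0.0]]
end TCP bin [-0.0277 -0.0203  0.1686] tip [ 0.0047 -0.0203  0.1066]
```

Request:
drive_tool(motion=[[[0, -0.14, -0.22], [0, -0.5, 0], -1], [[0, -0.15, -0.22], [0, -0.5, 0], -1], [[-0.06, -0.17, -0.19], [0, -0.5, 0], -1], [[-0.06, -0.18, -0.18], [0, -0.5, 0], -1], [[-0.06, -0.19, -0.17], [0, -0.5, 0], -1], [[-0.06, -0.21, -0.15], [0, -0.5, 0], -1], [[-0.05, -0.22, -0.14], [0, -0.5, 0], -1], [[-0.05, -0.23, -0.12], [0, -0.5, 0], -1], [[-0.05, -0.24, -0.11], [0, -0.5, 0], -1], [[-0.04, -0.26, -0.1], [0, -0.5, 0], -1], [[-0.04, -0.27, -0.09], [0, -0.5, 0], -1], [[-0.04, -0.27, -0.07], [0, -0.5, 0], -1]])

```text
time: 16.68
position: [0.5064, -0.1101, 0.1673]
tool_rot: [0.342, 2.639, -0.08]
ft_force: [-20.2, 22.4, 15.6]
grip_width: 0.003
grip_force: 15.2
```

```bash
python3 look.py s4; python3 - <<'E'
from h import *
stayrows(1.12,1.72,12,.024,.030,27.6,27.6)
E
```

```text
t 16.68 bin tcp [-0.0296 -0.0151  0.1673] grasp [-0.006  -0.0149  0.1222] tip [ 0.0029 -0.0148  0.1053] lean 27.7 F [-20.2  22.4  15.6] grip 0.003 15.2 q [ 0.25 -0.1  -0.12  2.26  0.09  0.51  1.38]
[[-0.07, -0.26, -0.08], [0.0, 0.0, 0.0]]
[[-0.06, -0.27, -0.06], [0.0, 0.0, 0.0]]
[[-0.05, -0.28, -0.05], [0.0, 0.0, 0.0]]
[[-0.05, -0.28, -0.04], [0.0, 0.0, 0.0]]
[[-0.04, -0.29, -0.03], [0.0, 0.0, 0.0]]
[[-0.03, -0.29, -0.01], [0.0, 0.0, 0.0]]
[[-0.03, -0.3, -0.0], [0.0, 0.0, 0.0]]
[[-0.02, -0.3, 0.01], [0.0, 0.0, 0.0]]
[[-0.01, -0.3, 0.03], [0.0, 0.0, 0.0]]
[[-0.01, -0.3, 0.04], [0.0, 0.0, 0.0]]
[[0.0, -0.3, 0.05], [0.0, 0.0, 0.0]]
[[0.01, -0.3, 0.07], [0.0, 0.0, 0.0]]
end TCP bin [-0.025 -0.055  0.171] tip [ 0.0075 -0.055   0.1089]
```

The force is 34 N and the tip is 5 mm short of its command. My geometry puts the stay's rubber end against the gripper body, so I'll back off left, then redo the push higher up the bar.

Request:
drive_tool(motion=[[[0, 0.7, 0], [0, 0, 0], -1], [[0, 1, 0], [0, 0, 0], -1], [[0, 1, 0], [0, 0, 0], -1], [[0, 0, 0], [0, 0, 0], -1]])

```text
time: 17.23
position: [0.5153, -0.0895, 0.1685]
tool_rot: [0.347, 2.632, -0.086]
ft_force: [-2.7, 1.8, -0.4]
grip_width: 0.004
grip_force: 1.0
```

```bash
python3 look.py s5
```

```text
t 17.23 bin tcp [-0.0264  0.0071  0.1685] grasp [-0.0024  0.0071  0.1235] tip [0.0066 0.0071 0.1067] lean 28.1 F [-2.7  1.8 -0.4] grip 0.004 1.0 q [ 0.24 -0.09 -0.16  2.25  0.15  0.51  1.27]
```

View pics/s5.png

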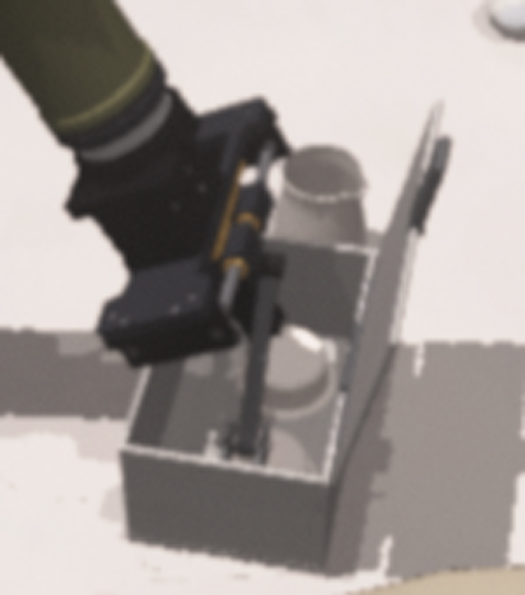

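Crop: the stay's end is at about (272,262), so the bar is up at roughly 0.8–1.0 rad and holding. I'll raise the rod to contact the bar near r = 90 mm, which lifts the body clear of the rubber end.

```bash
python3 - <<'E'
from h import *
a=.93; r=.09
yc=-.065+r*np.cos(a)+.004*np.sin(a)+.015; zf=.08+r*np.sin(a)-.004*np.cos(a)
for zz in (0,): print(tip(zf,.014,28,yc)); go(tip(zf,.014,28,yc),28,.07)
for a in(.8,1.,1.2): print(a,proj("side",b2w(B,send(a,.115))).round(1))
stayrows(.93,1.71,24,.014,.022,28,28,r=.09)
E
```

```text
[0.0001846  0.00701154 0.13293321]
turn [-0.   0.1 -0.1] | 0.1 shift after turn cm [-0.66  0.02 -2.61] TCP goal [ 0.509 -0.088  0.195]
0.8 [[327.3 204. ]]
1.0 [[325.8 205.3]]
1.2 [[323.9 208.7]]
[[-0.09, -0.23, -0.13], [0.0, 0.0, 0.0]]
[[-0.08, -0.24, -0.12], [0.0, 0.0, 0.0]]
[[-0.08, -0.24, -0.11], [0.0, 0.0, 0.0]]
[[-0.07, -0.25, -0.11], [0.0, 0.0, 0.0]]
[[-0.07, -0.25, -0.1], [0.0, 0.0, 0.0]]
[[-0.07, -0.26, -0.09], [0.0, 0.0, 0.0]]
[[-0.06, -0.26, -0.08], [0.0, 0.0, 0.0]]
[[-0.06, -0.26, -0.08], [0.0, 0.0, 0.0]]
[[-0.05, -0.27, -0.07], [0.0, 0.0, 0.0]]
[[-0.05, -0.27, -0.06], [0.0, 0.0, 0.0]]
[[-0.05, -0.28, -0.05], [0.0, 0.0, 0.0]]
[[-0.04, -0.28, -0.05], [0.0, 0.0, 0.0]]
[[-0.04, -0.28, -0.04], [0.0, 0.0, 0.0]]
[[-0.03, -0.28, -0.03], [0.0, 0.0, 0.0]]
[[-0.03, -0.29, -0.02], [0.0, 0.0, 0.0]]
[[-0.02, -0.29, -0.01], [0.0, 0.0, 0.0]]
[[-0.02, -0.29, -0.01], [0.0, 0.0, 0.0]]
[[-0.02, -0.29, 0.0], [0.0, 0.0, 0.0]]
[[-0.01, -0.29, 0.01], [0.0, 0.0, 0.0]]
[[-0.01, -0.29, 0.02], [0.0, 0.0, 0.0]]
[[-0.0, -0.29, 0.03], [0.0, 0.0, 0.0]]
[[0.0, -0.29, 0.04], [0.0, 0.0, 0.0]]
[[0.01, -0.29, 0.05], [0.0, 0.0, 0.0]]
[[0.01, -0.29, 0.05], [0.0, 0.0, 0.0]]
end TCP bin [-0.0289 -0.0585  0.2076] tip [ 0.0039 -0.0585  0.1458]
```

Request:
drive_tool(motion=[[[-0.1, 0, -0.43], [0, 0, 0], -1], [[-0.1, 0, -0.43], [0, 0, 0], -1], [[-0.1, 0, -0.43], [0, 0, 0], -1], [[-0.1, 0, -0.43], [0, 0, 0], -1], [[-0.1, 0, -0.43], [0, 0, 0], -1], [[-0.15, 0, -0.46], [0, 0, 0], -1], [[-0.09, -0.23, -0.13], [0, 0, 0], -1], [[-0.08, -0.24, -0.12], [0, 0, 0], -1], [[-0.08, -0.24, -0.11], [0, 0, 0], -1], [[-0.07, -0.25, -0.11], [0, 0, 0], -1]])

```text
time: 18.52
position: [0.5069, -0.0979, 0.2002]
tool_rot: [0.349, 2.632, -0.086]
ft_force: [-2.6, 1.5, 1.1]
grip_width: 0.009
grip_force: 1.1
```

```bash
python3 look.py s6
```

```text
t 18.52 bin tcp [-0.0323 -0.0032  0.2002] grasp [-0.0083 -0.0032  0.1552] tip [ 0.0006 -0.0032  0.1384] lean 28.0 F [-2.6  1.5  1.1] grip 0.009 1.1 q [ 0.24 -0.16 -0.13  2.23  0.1   0.59  1.34]
```

Request:
drive_tool(motion=[[[-0.12, -0.25, -0.1], [0, 0, 0], -1], [[-0.1, -0.26, -0.09], [0, 0, 0], -1], [[-0.1, -0.26, -0.08], [0, 0, 0], -1], [[-0.08, -0.26, -0.08], [0, 0, 0], -1], [[-0.07, -0.27, -0.07], [0, 0, 0], -1], [[-0.05, -0.27, -0.06], [0, 0, 0], -1], [[-0.05, -0.28, -0.05], [0, 0, 0], -1], [[-0.04, -0.28, -0.05], [0, 0, 0], -1], [[-0.04, -0.28, -0.04], [0, 0, 0], -1], [[-0.03, -0.28, -0.03], [0, 0, 0], -1]])

```text
time: 19.82
position: [0.5026, -0.1246, 0.2093]
tool_rot: [0.349, 2.632, -0.086]
ft_force: [-2.4, 0.7, 1.3]
grip_width: 0.005
grip_force: 1.1
```

```bash
python3 look.py s7
```

```text
t 19.82 bin tcp [-0.0296 -0.0301  0.2093] grasp [-0.0056 -0.0301  0.1643] tip [ 0.0034 -0.0301  0.1475] lean 28.0 F [-2.4  0.7  1.3] grip 0.005 1.1 q [ 0.25 -0.17 -0.08  2.22  0.05  0.6   1.44]
```

Forces are low. I'll keep sweeping right to the stop.

Request:
drive_tool(motion=[[[-0.03, -0.29, -0.02], [0, 0, 0], -1], [[-0.02, -0.29, -0.01], [0, 0, 0], -1], [[-0.02, -0.29, -0.01], [0, 0, 0], -1], [[-0.02, -0.29, 0], [0, 0, 0], -1], [[-0.01, -0.29, 0.01], [0, 0, 0], -1], [[-0.01, -0.29, 0.02], [0, 0, 0], -1], [[0, -0.29, 0.03], [0, 0, 0], -1], [[0, -0.29, 0.04], [0, 0, 0], -1], [[0, -0.29, 0.05], [0, 0, 0], -1], [[0, -0.29, 0.05], [0, 0, 0], -1]])

```text
time: 21.12
position: [0.4967, -0.1532, 0.208]
tool_rot: [0.349, 2.632, -0.086]
ft_force: [-0.4, 0.7, -0.6]
grip_width: 0.007
grip_force: 0.5
```

```bash
python3 look.py s8
```

```text
t 21.12 bin tcp [-0.0278 -0.0592  0.208 ] grasp [-0.0039 -0.0592  0.163 ] tip [ 0.0051 -0.0592  0.1462] lean 28.0 F [-0.4  0.7 -0.6] grip 0.007 0.5 q [ 0.26 -0.16 -0.02  2.22  0.01  0.6   1.54]
```

Request:
drive_tool(motion=[[[0, -0.2, 0.02], [0, 0, 0], -1], [[0, -0.2, 0.02], [0, 0, 0], -1], [[0, 0, 0], [0, 0, 0], -1]])

```text
time: 21.55
position: [0.4962, -0.1559, 0.2078]
tool_rot: [0.348, 2.632, -0.085]
ft_force: [0.0, 4.4, 1.7]
grip_width: 0.007
grip_force: 2.3
```

```bash
python3 look.py s9
```

```text
t 21.55 bin tcp [-0.0277 -0.062   0.2078] grasp [-0.0037 -0.0619  0.1628] tip [ 0.0052 -0.0619  0.146 ] lean 28.0 F [0.  4.4 1.7] grip 0.007 2.3 q [ 0.26 -0.16 -0.01  2.22  0.    0.6   1.56]
```

Request:
drive_tool(motion=[[[0, -0.2, 0], [0, 0, 0], -1], [[0, 0, 0], [0, 0, 0], -1]])

```text
time: 21.85
position: [0.496, -0.1564, 0.2078]
tool_rot: [0.346, 2.632, -0.083]
ft_force: [0.3, 9.4, 2.0]
grip_width: 0.009
grip_force: 4.7
```

```bash
python3 look.py s10; python3 - <<'E'
from h import *
go(tab(1.77)+[0,0,.0],31,.051+.06); go(tab(1.77),31)
E
```

```text
t 21.85 bin tcp [-0.0277 -0.0625  0.2078] grasp [-0.0038 -0.0623  0.1628] tip [ 0.0052 -0.0623  0.146 ] lean 28.0 F [0.3 9.4 2. ] grip 0.009 4.7 q [ 0.26 -0.16 -0.01  2.22 -0.    0.6   1.56]
turn [ 0.1 -3.  -0.1] | 3.0 shift after turn cm [-13.8    6.24  -9.15] TCP goal [ 0.581 -0.114  0.357]
turn [ 0.1 -3.  -0.1] | 3.0 shift after turn cm [-13.8    6.24  -3.15] TCP goal [ 0.611 -0.122  0.306]
```

Request:
drive_tool(motion=[[[0, 2, 0], [0, 0, 0], -1], [[-0.5, 2.1, -1], [0, 0, 0], -1], [[-0.7, 2.1, -1.5], [0, 0, 0], -1], [[-1.3, 0, -2.4], [0, 0, 0], -1], [[-1.3, 0, -2.4], [0, 0, 0], 1], [[-1.4, 0, -2.4], [0, 0, 0], 1], [[-2, 0, 0], [0, -3, 0], 1], [[-2, 0, 0], [0, 0, 0], 1], [[0, 0, 0], [0, 0, 0], 1], [[0, 0, 0], [0, 0, 0], 1]])

```text
time: 23.15
position: [0.5447, -0.1086, 0.3365]
tool_rot: [0.343, 2.582, -0.095]
ft_force: [-0.3, 0.6, -0.0]
grip_width: 0.603
grip_force: 0.0
```

```bash
python3 - <<'E'
from h import *
import cv2
rep(); go(tab(1.77),31,.051+.06); go(tab(1.77),31)
p,M,s=st(); im=ctrl.get_image("wrist")[:,:,::-1].copy()
pose=(p,s["tool_rot"])
for a in(1.3,1.5,1.6,1.71,1.8): print(a,proj("wrist",b2w(B,[send(a),send(a,.1)]),pose).round(0).tolist())
T=[tab(1.78,.189,.0),tab(1.78,.189)+[0,.015,0],tab(1.78,.189)-[0,.015,0]]
print(proj("wrist",b2w(B,T),pose).round(0))
cv2.imwrite("pics/w3.png",im)
E
```

```text
t 23.15 bin tcp [ 0.007  -0.0037  0.3365] grasp [ 0.0332 -0.0038  0.2928] tip [ 0.043  -0.0038  0.2765] lean 30.9 F [-0.3  0.6 -0. ] grip 0.603 0.0 q [ 0.24 -0.21 -0.11  2.    0.07  0.81  1.39]
turn [-0.1 -0.1 -0.2] | 0.2 shift after turn cm [-4.19  0.37  0.1 ] TCP goal [ 0.581 -0.114  0.357]
turn [-0.1 -0.1 -0.2] | 0.2 shift after turn cm [-4.19  0.37  6.1 ] TCP goal [ 0.611 -0.122  0.306]
1.3 [[283.0, 127.0], [279.0, 113.0]]
1.5 [[251.0, 130.0], [253.0, 116.0]]
1.6 [[235.0, 131.0], [241.0, 116.0]]
1.71 [[217.0, 130.0], [227.0, 115.0]]
1.8 [[204.0, 128.0], [217.0, 114.0]]
[[327. 296.]
 [346. 297.]
 [308. 297.]]
```

View pics/w3.png

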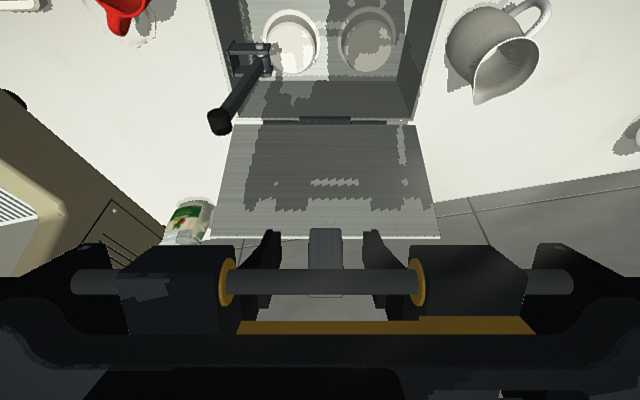

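The stay's end is at about (218,122), which matches 1.71 rad, its stop. The lid is still back, with the tab end at about (327,295), and the bystanders are unmoved. Next I regrasp the tab.

Request:
drive_tool(motion=[[[-2.1, 0.2, 0], [0, 0, 0], 1], [[-2.1, 0.2, 0], [0, 0, 0], 1], [[0, 0, 0.1], [0, 0, 0], 1], [[0, 0, 1.5], [0, 0, 0], 1], [[0, 0, 1.5], [0, 0, 0], 1], [[0, 0, 1.5], [0, 0, 0], 1], [[0, 0, 1.5], [0, 0, 0], 1], [[0, 0, 0], [0, 0, 0], 1]])

```text
time: 24.2
position: [0.6112, -0.122, 0.3045]
tool_rot: [0.343, 2.584, -0.094]
ft_force: [-0.0, -0.4, 0.1]
grip_width: 0.999
grip_force: 0.0
```

```bash
python3 - <<'E'
from h import *
rep(); go(tab(1.78),31)
E
```

```text
t 24.2 bin tcp [0.0747 0.0005 0.3045] grasp [0.1009 0.0004 0.2608] tip [0.1106 0.0004 0.2444] lean 30.8 F [-0.  -0.4  0.1] grip 0.999 0.0 q [ 0.24 -0.04 -0.11  1.92  0.1   0.73  1.37]
turn [-0.1 -0.2 -0.1] | 0.2 shift after turn cm [-0.15 -0.05 -0.02] TCP goal [ 0.612 -0.123  0.305]
```

Request:
drive_tool(motion=[[[-0.15, 0, 0], [0, 0, 0], -1], [[0, 0, 0], [0, 0, 0], -1], [[0, 0, 0], [0, 0, 0], -1], [[0, 0, 0], [0, 0, 0], -1], [[0, 0, 0], [0, 0, 0], -1], [[0, 0, 0], [0, 0, 0], -1], [[0, 0, 0], [0, 0, 0], -1], [[0, 0, 0], [0, 0, 0], -1], [[0, 0, 0], [0, 0, 0], -1], [[0, 0, 0], [0, 0, 0], -1]], force=14)

```text
time: 25.45
position: [0.6125, -0.1235, 0.3076]
tool_rot: [0.344, 2.581, -0.096]
ft_force: [-2.1, -5.6, 0.9]
grip_width: 0.344
grip_force: 14.0
```

```bash
python3 - <<'E'
from h import *
rep(); print(tab(1.78)); arc(1.78,1.42,31,26,9);print(); arc(1.42,1.13,26,22,9); print(); arc(1.13,1.05,22,22,6); print(tab(1.42),tab(1.13),tab(1.09))
E
```

```text
t 25.45 bin tcp [ 0.0763 -0.0007  0.3076] grasp [ 0.1026 -0.0008  0.2639] tip [ 0.1124 -0.0008  0.2477] lean 31.0 F [-2.1 -5.6  0.9] grip 0.344 14.0 q [ 0.24 -0.04 -0.11  1.91  0.1   0.73  1.37]
[0.10220196 0.         0.2617794 ]
[[0.43, -0.0, -0.45], [0.0, 0.6, -0.0]]
[[0.46, 0.0, -0.42], [-0.0, 0.6, 0.0]]
[[0.48, -0.0, -0.4], [0.0, 0.6, -0.0]]
[[0.5, -0.0, -0.37], [-0.0, 0.6, 0.0]]
[[0.51, 0.0, -0.34], [0.0, 0.6, 0.0]]
[[0.53, -0.0, -0.32], [0.0, 0.6, 0.0]]
[[0.54, 0.0, -0.29], [-0.0, 0.6, -0.0]]
[[0.56, -0.0, -0.26], [0.0, 0.6, -0.0]]
[[0.57, 0.0, -0.23], [0.0, 0.6, 0.0]]

[[0.47, 0.0, -0.16], [0.0, 0.4, 0.0]]
[[0.47, 0.0, -0.14], [-0.0, 0.4, -0.0]]
[[0.48, -0.0, -0.12], [-0.0, 0.4, 0.0]]
[[0.48, -0.0, -0.1], [0.0, 0.4, -0.0]]
[[0.49, 0.0, -0.08], [-0.0, 0.4, -0.0]]
[[0.49, -0.0, -0.06], [-0.0, 0.4, -0.0]]
[[0.49, 0.0, -0.03], [0.0, 0.4, 0.0]]
[[0.49, 0.0, -0.01], [-0.0, 0.4, -0.0]]
[[0.49, -0.0, 0.01], [0.0, 0.4, 0.0]]

[[0.22, 0.0, 0.01], [0.0, 0.0, 0.0]]
[[0.22, -0.0, 0.01], [0.0, 0.0, 0.0]]
[[0.22, 0.0, 0.02], [0.0, 0.0, 0.0]]
[[0.22, -0.0, 0.02], [0.0, 0.0, 0.0]]
[[0.22, -0.0, 0.02], [0.0, 0.0, 0.0]]
[[0.22, 0.0, 0.02], [0.0, 0.0, 0.0]]
[0.04317875 0.         0.26457822] [-0.00268563  0.          0.25150799] [-0.0086502  0.         0.2486809]
```

Request:
drive_tool(motion=[[[0.43, 0, -0.45], [0, 0.6, 0], -1], [[0.46, 0, -0.42], [0, 0.6, 0], -1], [[0.48, 0, -0.4], [0, 0.6, 0], -1], [[0.5, 0, -0.37], [0, 0.6, 0], -1], [[0.51, 0, -0.34], [0, 0.6, 0], -1], [[0.53, 0, -0.32], [0, 0.6, 0], -1], [[0.54, 0, -0.29], [0, 0.6, 0], -1], [[0.56, 0, -0.26], [0, 0.6, 0], -1], [[0.57, 0, -0.23], [0, 0.6, 0], -1]])

```text
time: 26.58
position: [0.5595, -0.109, 0.3128]
tool_rot: [0.356, 2.673, -0.082]
ft_force: [-0.8, -6.2, -1.9]
grip_width: 0.344
grip_force: 14.0
```

```bash
python3 - <<'E'
from h import *
rep()
E
```

```text
t 26.57 bin tcp [ 2.130e-02 -3.000e-04  3.128e-01] grasp [ 0.0434 -0.0004  0.2668] tip [ 0.0517 -0.0004  0.2497] lean 25.7 F [-0.8 -6.2 -1.9] grip 0.344 14.0 q [ 0.23 -0.12 -0.11  1.95  0.07  0.87  1.39]
```

Request:
drive_tool(motion=[[[0.47, 0, -0.16], [0, 0.4, 0], -1], [[0.47, 0, -0.14], [0, 0.4, 0], -1], [[0.48, 0, -0.12], [0, 0.4, 0], -1], [[0.48, 0, -0.1], [0, 0.4, 0], -1], [[0.49, 0, -0.08], [0, 0.4, 0], -1], [[0.49, 0, -0.06], [0, 0.4, 0], -1], [[0.49, 0, -0.03], [0, 0.4, 0], -1], [[0.49, 0, -0.01], [0, 0.4, 0], -1], [[0.4, 0, 0], [0, 0.4, 0], -1], [[0, 0, 0], [0, 0, 0], -1]])

```text
time: 27.82
position: [0.519, -0.0979, 0.3018]
tool_rot: [0.363, 2.735, -0.072]
ft_force: [-1.3, -4.3, 0.1]
grip_width: 0.343
grip_force: 14.0
```

```bash
python3 - <<'E'
from h import *
rep()
E
```

```text
t 27.82 bin tcp [-0.0206  0.      0.3018] grasp [-1.400e-03 -1.000e-04  2.545e-01] tip [ 5.700e-03 -1.000e-04  2.369e-01] lean 22.1 F [-1.3 -4.3  0.1] grip 0.343 14.0 q [ 0.23 -0.17 -0.12  2.    0.05  0.93  1.4 ]
```

Request:
drive_tool(motion=[[[0.2, 0, 0.01], [0, 0, 0], -1], [[0.2, 0, 0.01], [0, 0, 0], -1], [[0.2, 0, 0.02], [0, 0, 0], -1], [[0, 0, 0], [0, 0, 0], -1]])

```text
time: 28.32
position: [0.5141, -0.0965, 0.2995]
tool_rot: [0.363, 2.734, -0.072]
ft_force: [-0.9, -6.2, 0.4]
grip_width: 0.343
grip_force: 14.0
```

```bash
python3 - <<'E'
from h import *
rep()
E
```

```text
t 28.32 bin tcp [-0.0257  0.      0.2995] grasp [-6.500e-03 -1.000e-04  2.523e-01] tip [ 7.000e-04 -1.000e-04  2.347e-01] lean 22.1 F [-0.9 -6.2  0.4] grip 0.343 14.0 q [ 0.23 -0.18 -0.12  2.01  0.05  0.93  1.4 ]
```

Request:
drive_tool(motion=[[[0.2, 0, 0.02], [0, 0, 0], -1], [[0.2, 0, 0.02], [0, 0, 0], -1], [[0, 0, 0], [0, 0, 0], -1]])

```text
time: 28.7
position: [0.5126, -0.0961, 0.2988]
tool_rot: [0.362, 2.728, -0.072]
ft_force: [6.8, -7.6, -1.9]
grip_width: 0.34
grip_force: 14.0
```

```bash
python3 - <<'E'
from h import *
rep()
E
```

```text
t 28.7 bin tcp [-2.720e-02  1.000e-04  2.988e-01] grasp [-0.0077 -0.      0.2517] tip [-0.0005 -0.      0.2341] lean 22.5 F [ 6.8 -7.6 -1.9] grip 0.34 14.0 q [ 0.23 -0.19 -0.12  2.02  0.05  0.92  1.4 ]
```

The lid is resting on the stay: a 7 N reaction at a lid angle of about 1.10. I'll ease off the preload, release the tab and withdraw straight up.

Request:
drive_tool(motion=[[[-0.1, 0, 0], [0, 0, 0], -1], [[0, 0, 0], [0, 0, 0], 1], [[0, 0, 0], [0, 0, 0], 1], [[0, 0, 0], [0, 0, 0], 1], [[0, 0, 0], [0, 0, 0], 1], [[0, 0, 0], [0, 0, 0], 1], [[-0.4, 0, -1], [0, 0, 0], 1], [[-0.8, 0, -2], [0, 0, 0], 1], [[-0.8, 0, -2], [0, 0, 0], 1], [[-0.8, 0, -2], [0, 0, 0], 1], [[-0.4, 0, -1], [0, 0, 0], 1], [[0, 0, 0], [0, 0, 0], 1]])

```text
time: 30.2
position: [0.5113, -0.0949, 0.3848]
tool_rot: [0.363, 2.734, -0.07]
ft_force: [0.1, -0.1, 0.4]
grip_width: 0.998
grip_force: 0.0
```

```bash
python3 - <<'E'
from h import *
import cv2
rep()
for n in("scene","side"): cv2.imwrite(f"pics/{n}_f.png",ctrl.get_image(n)[:,:,::-1])
w=ctrl.get_image("wrist"); p,M,s=st(); cv2.imwrite("pics/wrist_f.png",w[:,:,::-1])
# bystander check: picture change at pitcher/glass/mug vs start
for n in("scene","side"):
    a=cv2.imread(f"pics/{n}0.png").astype(int); b=cv2.imread(f"pics/{n}_f.png").astype(int)
    for nm,z in(("pit",[.60,.08,.05]),("glass",[.49,.115,.03]),("cup",[.43,-.28,.025])):
        u,v=proj(n,z)[0].astype(int); print(n,nm,u,v,np.abs(a-b)[v-14:v+14,u-14:u+14].mean().round(1))
# lid corners predicted at angles: local edge test in side view (corner-of-lid front edge line, right half)
g=cv2.cvtColor(cv2.imread("pics/side_f.png"),cv2.COLOR_BGR2GRAY).astype(float)
g=cv2.GaussianBlur(g,(3,3),0)
best=[]
for th in np.arange(0,1.85,.01):
    e=0
    for y in np.r_[np.linspace(-.1,-.03,30),np.linspace(.03,.1,30)]:
        P=b2w(B,[tab(th,.142,.003)+[0,y,0],tab(th,.136,.003)+[0,y,0]]); q=proj("side",P).round().astype(int)
        e+=g[q[0][1],q[0][0]]-g[q[1][1],q[1][0]]
    best.append((round(abs(e)/60,1),round(th,2)))
print(sorted(best)[-6:])
E
```

```text
t 30.2 bin tcp [-0.0288  0.0009  0.3848] grasp [-0.0096  0.0009  0.3375] tip [-0.0024  0.0009  0.3199] lean 22.1 F [ 0.1 -0.1  0.4] grip 0.998 0.0 q [ 0.23 -0.22 -0.11  1.88  0.03  1.1   1.41]
scene pit 290 215 3.8
scene glass 329 246 4.5
scene cup 400 127 5.4
side pit 341 186 29.7
side glass 299 185 19.7
side cup 276 317 11.5Traceback (most recent call last):
  File "<stdin>", line 18, in <module>
  File "h.py", line 6, in proj
    c=ctrl.calibration(n); K=c["K"]
ValueError: time passes only in moves, steps and waits
```

Request:
drive_tool(motion=[[[-0.8, 0, -2], [0, 0, 0], 1], [[-1.2, 0, -3], [0, 0, 0], 1], [[-1.2, 0, -3], [0, 0, 0], 1], [[-0.8, 0, -2], [0, 0, 0], 1], [[0, 0, 0], [0, 0, 0], 1]])

```text
time: 30.98
position: [0.511, -0.0948, 0.4924]
tool_rot: [0.363, 2.734, -0.07]
ft_force: [1.0, -0.9, -0.1]
grip_width: 0.999
grip_force: 0.0
```

```bash
sed -i 's/c=ctrl.calibration(n); K/c=cal(n); K/; 1i import functools' h.py; sed -i '/^from bench/a cal=functools.lru_cache(None)(lambda n: ctrl.calibration(n))' h.py; cat > lid.py <<'E'
from h import *
import cv2
rep(); p,M,s=st(); pose=(p,s["tool_rot"])
for n in("side","scene","wrist"):
    im=ctrl.get_image(n)[:,:,::-1]; cv2.imwrite(f"pics/{n}_g.png",im)
    g=cv2.GaussianBlur(cv2.cvtColor(im,cv2.COLOR_BGR2GRAY).astype(np.float32),(3,3),0); best=[]
    ys=np.r_[np.linspace(-.1,-.03,30),np.linspace(.03,.1,30)]
    for th in np.arange(0,1.85,.01):
        f=lambda r:proj(n,b2w(B,[tab(th,r,.003)+[0,y,0] for y in ys]),pose).astype(np.float32)
        v=[cv2.remap(g,f(r)[None,:,0],f(r)[None,:,1],cv2.INTER_LINEAR).ravel() for r in(.143,.135)]
        best.append((round(float(abs(np.median(v[0]-v[1]))),1),round(th,2)))
    print(n,sorted(best)[-6:])
E
python3 lid.py
```

```text
t 30.98 bin tcp [-0.0291  0.0009  0.4924] grasp [-0.0099  0.0009  0.4451] tip [-0.0027  0.0009  0.4275] lean 22.1 F [ 1.  -0.9 -0.1] grip 0.999 0.0 q [ 0.23 -0.22 -0.11  1.66  0.03  1.31  1.43]
side [(82.3, np.float64(0.68)), (84.7, np.float64(0.73)), (91.7, np.float64(0.69)), (95.4, np.float64(0.72)), (97.7, np.float64(0.71)), (99.0, np.float64(0.7))]
scene [(24.0, np.float64(0.11)), (25.8, np.float64(0.15)), (26.1, np.float64(0.19)), (27.4, np.float64(0.16)), (28.9, np.float64(0.18)), (29.6, np.float64(0.17))]
wrist [(34.3, np.float64(0.21)), (34.9, np.float64(0.0)), (35.6, np.float64(0.17)), (43.8, np.float64(0.18)), (48.4, np.float64(0.2)), (48.6, np.float64(0.19))]
```

```bash
cat > lid2.py <<'E'
from h import *
import cv2
p,M,s=st(); pose=(p,s["tool_rot"])
for n in("side","scene","wrist"):
    g=cv2.GaussianBlur(cv2.imread(f"pics/{n}_g.png",0).astype(np.float32),(3,3),0)
    ys=np.linspace(-.1,.1,81); ys=ys[abs(ys)>.025]; out=[]
    for th in np.arange(0,1.9,.02):
        f=lambda r:proj(n,b2w(B,[tab(th,r,.003)+[0,y,0] for y in ys]),pose).astype(np.float32)
        d=[cv2.remap(g,f(r)[None,:,0],f(r)[None,:,1],cv2.INTER_LINEAR).ravel() for r in(.144,.134)]
        D=d[0]-d[1]; out.append((th,np.mean(D),abs(np.mean(D))/(np.std(D)+3)))
    o=np.array(out); c=o[:,2]
    print(n,[(round(o[i,0],2),round(o[i,1]),round(c[i],1)) for i in range(1,len(c)-1) if c[i]>=c[i-1] and c[i]>=c[i+1] and c[i]>1])
E
python3 lid2.py
```

```text
side [(np.float64(0.76), 62, np.float64(1.6)), (np.float64(1.14), 44, np.float64(4.1))]
scene []
wrist [(np.float64(0.28), 47, np.float64(1.0))]
```

The side view shows one clean lid edge, at about 1.1 rad. The lid is propped, the arm is clear, and the bystanders are unchanged in the scene view.

```bash
python3 -c "
from bench import ctrl
print(ctrl.close_job())"
```

```text
the job is handed in; nothing more can be done
None
```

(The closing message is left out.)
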